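# Switch on the hotplate under the pan and hold its lock key

### The job

Start the hotplate under the frying pan: press the large round on key fully down, then press the long bar-shaped boost key fully down (both stay down by themselves), then press the square lock key fully down and finish while still holding it down with the fingertips. Press the keys only in that order, leave the small round timer key up, and leave the pan and the things standing around where they are.

Things in the scene. Friction and masses are not known exactly. Their poses are not given: they have to be found in the camera images.
- hotplate: portable brushed-steel hotplate, 240 mm deep (its x) by 300 mm wide (its y) by 55 mm high, which does not shift on the worktop; origin at the centre of its underside, x points to its back, y to its left, z up. A black key strip lies along its front edge (the -x edge, towards the robot); four plain aluminium keys stand in it in one row along y, 84 mm in front of the hotplate's centre and 64 mm apart, in an order that changes.
- key_round_top (a point): centre of the top face of the large round key (on key), 30 mm in diameter. It stands 13 mm proud of the hotplate's top when up and 5 mm when fully down. 
- key_bar_top (a point): centre of the top face of the long bar-shaped key (boost key), 13 mm in x by 40 mm in y of the hotplate. It stands 13 mm proud of the hotplate's top when up and 5 mm when fully down. 
- key_square_top (a point): centre of the top face of the square key (lock key), 26 by 26 mm. It stands 13 mm proud of the hotplate's top when up and 5 mm when fully down. 
- key_small_top (a point): centre of the top face of the small round key (timer key), 16 mm in diameter; not to be pressed. It stands 13 mm proud of the hotplate's top when up and 5 mm when fully down. 
- key_round (a joint): Joint of this key: 0 up, 0.008 m fully down; it takes about 3 N to push, stays at whatever depth it was pushed to and does not spring back.
- key_bar (a joint): Joint of this key: 0 up, 0.008 m fully down; it takes about 3 N to push, stays at whatever depth it was pushed to and does not spring back.
- key_small (a joint): Joint of this key: 0 up, 0.008 m fully down; it takes about 3 N to push, stays at whatever depth it was pushed to and does not spring back.
- key_square (a joint): Joint of this key: 0 up, 0.008 m fully down; a spring pushes it back (about 0.8 N at the start, 4 N fully down), so it comes up when released.
- cabinet_corner (a point): lower front left corner of the wall cabinet that hangs over the back of the worktop, from here to the right (-y) and back (+x), its underside at this height, with door handles that stand up to 30 mm out of its front; keep the arm clear of it, in front.
- pan_mid (a point): centre, half-way up, of a loose steel frying pan 140 mm across and 42 mm high on the round heating plate behind the keys, its near rim about 50 mm behind the key row's centre line; its black handle reaches 190 mm from its centre to the left, up to 65 mm above the hotplate's top. Stays where it is.
- mug_b_mid (a point): middle, half-way up, of a loose bystander: grey mug, 66 mm across, 80 mm high, left of the hotplate. Stays where it is.
- teaspoon_a_mid (a point): middle, half-way up, of a loose bystander: teaspoon 134 mm long, lying left of the hotplate. Stays where it is.
- tin_beans_mid (a point): middle, half-way up, of a loose bystander: low tin, 75 mm across, 58 mm high, farther left of the hotplate. Stays where it is.
- salt_shaker_mid (a point): middle, half-way up, of a loose bystander: glass salt shaker, 44 mm across, 90 mm high, close to the right of the hotplate near its front. Stays where it is.
- honey_jar_mid (a point): middle, half-way up, of a loose bystander: glass honey jar, 61 mm across, 90 mm high, right of the hotplate. Stays where it is.
- spice_0_mid (a point): middle, half-way up, of a loose bystander: spice jar, 41 mm across, 105 mm high, farther right of the hotplate. Stays where it is.

How it is judged (in metres and radians):
On the way, in this order (a step that is already met when the one before it is completed fails the run):
1. the large round key is pushed down, bar and square key still up (value of joint key_round above 0.006 m and value of joint each of key_bar, key_square below 0.003 m), for 0.1 s.
2. then the bar key is pushed down, square key still up (value of joint each of key_round, key_bar above 0.006 m and value of joint key_square below 0.003 m), for 0.1 s.
3. then the square key is pushed down by the fingers (value of joint key_square above 0.006 m and contact force between the fingers and key_square above 1 N), for 0.2 s.
At the end, for the whole second after the job is handed in: The large round key and the bar key are down (each pushed in more than 6 mm of its 8 mm), the small round key is up (less than 3 mm in), and the fingers still hold the square key more than 6 mm in, with more than 1 N (all of step 3 and value of joint each of key_round, key_bar above 0.006 m and value of joint key_small below 0.003 m); the arm keeps its last pose, push and grip.
It fails at once if the bar key is pressed (over 3 mm) before the large round key is down (value of joint key_bar above 0.003 m and value of joint key_round below 0.006 m).
It fails at once if the square key is pressed (over 3 mm) before the bar key is down (value of joint key_square above 0.003 m and value of joint key_bar below 0.006 m).
It fails at once if the small round key is pressed (over 3 mm) (value of joint key_small above 0.003 m).
It fails at once if the pan or one of the things standing around is lifted, carried or shoved more than 20 mm (distance of any of pan_mid, mug_b_mid, teaspoon_a_mid, tin_beans_mid, salt_shaker_mid, honey_jar_mid, spice_0_mid from where it was at the start of the episode above 0.02 m).
It also fails if it takes over 43 s, if anything falls off the work surface, if the arm or the gripper's body presses on something with over 40 N, if the wrist force passes 120 N, or if a joint passes its speed limit or range.

### The arm

A 6-joint arm with a two-finger parallel gripper is mounted at the origin on a cart in front of the work surface, level with it; the furniture and walls round the work are solid. World frame = base frame: x ahead of the robot, y to its left, z up, the work surface at z = 0. Lengths are in mm, angles in rad, forces in N, time in s.
With the tool pointing down it reaches from about 275 to 1000 mm from the base axis. Payload 8.4 kg.
Tool frame: the origin (TCP) lies at the very end of the fingers, on their centre line; the grasp point (between the pads) lies 19 mm behind it (r.tcp_to_grasp is the distance from the TCP to the grasp point, in mm); z points along the fingers, y is the line along which they close (so a half turn about z gives the same grasp; the last joint's range is limited). The gripper opens to 85 mm and grips with 20 to 120 N. Pads are 22 mm wide; open, the fingers measure 114 mm over their backs; the gripper's body (76 mm by 85 mm) begins 54 mm behind the grasp point. The pads swing forward as they close: fully open they stand 13 mm farther back than shut.
Start: joints at [-1.255, 0.353, 1.633, -0, 1.155, -0.002], TCP at [195.297, -593.706, 197.981] pointing down, gripper open.
Joint ranges: [-2.63, 2.63], [-0.92, 2.1], [0.06, 2.66], [-1.3, 4.44], [0, 2.69], [-3.02, 3.02]. Speed limits (rad/s): [2.22, 2.22, 2.79, 3.14, 3.14, 3.14].

### API

Orientations are given as [roll, pitch, yaw] about the fixed x, y, z axes, in that order (R = Rz(yaw) Ry(pitch) Rx(roll)).
In Python, from rig import r gives the robot as it stands. The module is installed in compiled form; this text tells all that it offers.
- The arm moves only by the tool play_rows, never from a script. Its argument "rows" is a list of rows, each an object with "dp": the shift along the tool's x, y, z in units of 40 mm (1.0 is 40 mm), a list of three; "turn": the turn, a rotation vector about the tool's x, y, z in units of 6 degrees (1.0 is 6 degrees), a list of three; "fingers": the closure, from 0 (fully open) to 1 (shut). In form: [{"dp": [tx, ty, tz], "turn": [wx, wy, wz], "fingers": fingers}, ...]. A call has 1 to 5 rows; each row shifts and turns the commanded pose from where the row before left it, along the tool's axes as they then stand; what a row does not reach is not made up. A row lasts 1/12 s, in which the tool goes at most 41.7 mm and 7.16 degrees, less where a joint would pass 70% of its speed; a pose out of reach is approached as far as the arm can. A call is refused whole if a number of a shift passes 1 or a number of a turn 1, either way. A call with a gripper value outside its range is refused whole. The fingers move at their own pace and stop on an object; "force" is the grip in N (left out, the last holds). Time passes only in rows, so rows that do not move let the fingers close. It gives the time, the measured TCP pose, the force, the opening and the grip force at its end, in the units of the state.
- r.sense(): the state, without advancing time (a new reading comes with each control period).
- r.grab_frame(name): name is "scene" or "top" or "wrist"; returns a dict with "pixels" (420x560x3 uint8, red, green, blue), "fx", "fy", "cx", "cy" (pixels), "pose" (4x4, takes a point from camera to world coordinates). Camera axes: x right, y down, z forward; pixel columns grow to the right and rows downward; lengths in mm; the calibration is good to about 2 mm. The wrist camera is an equidistant fisheye: a pixel r from the principal point sees the ray r / f radians off the axis. A picture is of the moment at which its call begins. There is no depth.
- r.sign_off(): hands the job in; it is judged then, once.
The state is a dict: "clock": time; "qpos": joint angles; "qvel": joint speeds; "joint_efforts": joint torques, N m; "eef_pos": TCP position; "tcp_rot": TCP orientation; "contact_force": force on the tool from outside, world axes, zero at the start; "wrist_torque": the same for the moment, N m; "opening": opening from 0.0 (shut) to 1.0 (fully open); "grasp_force": force on a finger pad.
Only numpy, scipy, OpenCV 4.12 (cv2) and the standard library are available. Lean on these libraries where they do the work, as an engineer would, in place of code of your own. Each camera call takes 0.05 s, during which the arm holds its last target. There are 200 camera calls.

## Working session

There is one attempt and no reset: what is moved stays moved. The work goes in short steps, Python scripts to look and compute and a tool call to move; the robot and the scene stay as the last step left them, time stands still between calls to the robot, and variables do not carry over. Pictures are saved under pics/ and viewed, at most 10 in all, crops included, and the job is handed in when it is done.

Besides the shell and the picture viewer there is one more tool, called after "Emit:" as name([rows], argument=value, ...), one row to a line, values as JSON. play_rows: Moves the arm, as the interface text tells. Its arguments: {"type":"object","properties":{"rows":{"type":"array"},"force":{"type":"number"}},"required":["rows"]}

```bash
mkdir -p pics
cat > h.py <<'E'
import numpy as np, cv2
from rig import r
def snap(n,f):
    d=r.grab_frame(n); cv2.imwrite('pics/'+f+'.png',d['pixels'][:,:,::-1]); 
    np.savez('pics/'+f,**{k:d[k] for k in d}); return d
def ray(d,u,v,fish=False):
    x=(u-d['cx'])/d['fx']; y=(v-d['cy'])/d['fy']
    if fish:
        t=np.hypot(x,y); s=np.sin(t)/t if t>1e-9 else 1; c=np.array([x*s,y*s,np.cos(t)])
    else: c=np.array([x,y,1.])
    P=np.array(d['pose']); return P[:3,3],P[:3,:3]@c
def plane(d,u,v,z,fish=False):
    o,k=ray(d,u,v,fish); return o+k*(z-o[2])/k[2]
E
python3 - <<'E'
from h import *
a=snap('scene','s1')['pixels'];b=snap('top','t1');
print(r.sense()['clock'],r.sense()['tcp_rot'],b['pose'],b['fx'])
E
```

```text
0.1 [-3.14030333e+00 -2.51145754e-05  3.17763257e-01] [[-4.58443483e-02 -7.85684049e-01  6.16926958e-01 -4.97287782e+02]
 [-9.98911980e-01  3.07681759e-02 -3.50453217e-02  9.78811922e+01]
 [ 8.55283303e-03 -6.17862359e-01 -7.86239756e-01  1.59603255e+03]
 [ 0.00000000e+00  0.00000000e+00  0.00000000e+00  1.00000000e+00]] 466.0292770452428
```

View pics/t1.png

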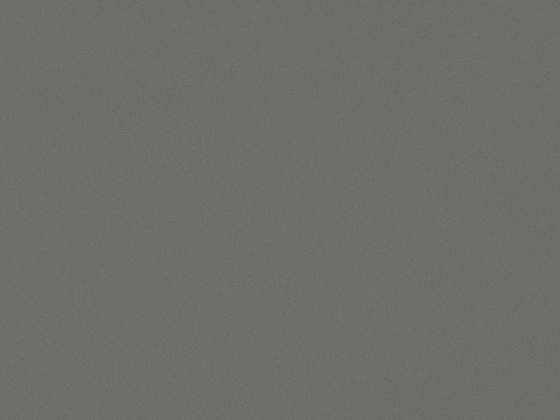

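View pics/s1.png

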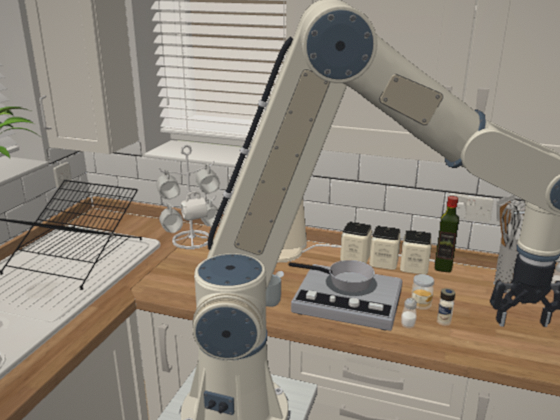

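The top view is blocked (plain grey). The scene view shows the hotplate at about (348,297), with the pan on it. The keys sit along its front edge from (312,295) to (382,306).

Run:
```python
from h import *
im=cv2.imread('pics/s1.png')[255:335,280:460]
cv2.imwrite('pics/c1.png',cv2.resize(im,None,fx=4.4,fy=4.4,interpolation=cv2.INTER_CUBIC))
d=np.load('pics/s1.npz'); print(d['pose'],d['fx'])
for u,v in [(312,295),(334,299),(357,302),(382,306)]: print(plane(d,u,v,68))
```

```text
[[ 3.09093929e-01 -3.73952977e-01  8.74425591e-01 -9.00022914e+02]
 [-9.50983040e-01 -1.30815212e-01  2.80211774e-01 -4.07724612e+02]
 [ 9.60214190e-03 -9.18175665e-01 -3.96057127e-01  9.25563908e+02]
 [ 0.00000000e+00  0.00000000e+00  0.00000000e+00  1.00000000e+00]] 545.1098711897868
[432.38750589 -63.63210282  68.        ]
[ 432.17308969 -129.91611944   68.        ]
[ 438.07721626 -196.36197583   68.        ]
[ 440.5681056  -267.90702385   68.        ]
```

View pics/c1.png

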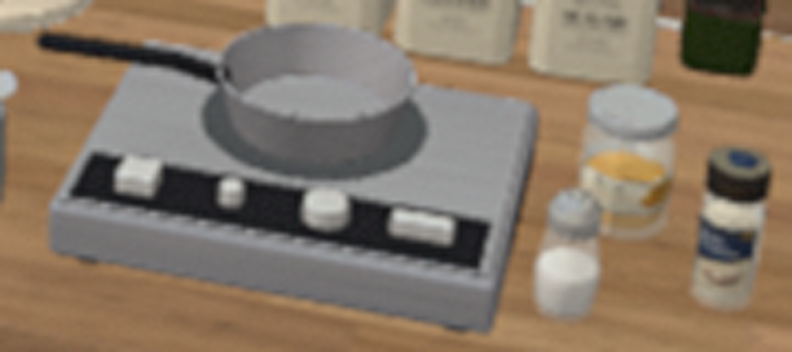

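Left to right, the keys are square (312,295), small (334,299), round (357,302) and bar (382,306). The hotplate's yaw is about 0.04. The salt shaker stands right of the bar key. I'll close the fingers, turn to the hotplate's yaw and move above the round key.

Emit:
play_rows([
  {"dp": [0, 0, 0], "turn": [0, 0, 0.9], "fingers": 1},
  {"dp": [0, 0, 0], "turn": [0, 0, 0.9], "fingers": 1},
  {"dp": [0, 0, 0], "turn": [0, 0, 0.9], "fingers": 1},
  {"dp": [0.5, -0.8, 0], "turn": [0, 0, 0], "fingers": 1},
  {"dp": [0.5, -0.8, 0], "turn": [0, 0, 0], "fingers": 1},
], force=40)

```text
clock: 0.52
eef_pos: [232.6, -528.3, 197.3]
tcp_rot: [-3.141, 0.0, 0.032]
contact_force: [1.0, 0.7, -0.1]
opening: 0.295
grasp_force: 0.0
```

Emit:
play_rows([
  {"dp": [0.5, -0.8, 0], "turn": [0, 0, 0], "fingers": 1},
  {"dp": [0.5, -0.8, 0], "turn": [0, 0, 0], "fingers": 1},
  {"dp": [0.5, -0.8, 0], "turn": [0, 0, 0], "fingers": 1},
  {"dp": [0.5, -0.8, 0], "turn": [0, 0, 0], "fingers": 1},
  {"dp": [0.5, -0.8, 0], "turn": [0, 0, 0], "fingers": 1},
])

```text
clock: 0.93
eef_pos: [327.7, -363.1, 197.8]
tcp_rot: [-3.141, 0.0, 0.035]
contact_force: [0.1, 0.6, -0.2]
opening: -0.0
grasp_force: 0.0
```

Emit:
play_rows([
  {"dp": [0.5, -0.8, 0], "turn": [0, 0, 0], "fingers": 1},
  {"dp": [0.5, -0.8, 0], "turn": [0, 0, 0], "fingers": 1},
  {"dp": [0.5, -0.8, 0], "turn": [0, 0, 0], "fingers": 1},
  {"dp": [0.5, -0.8, 0], "turn": [0, 0, 0], "fingers": 1},
  {"dp": [0, 0, 0], "turn": [0, 0, 0], "fingers": 1},
])

```text
clock: 1.35
eef_pos: [405.0, -229.3, 197.9]
tcp_rot: [-3.14, -0.001, 0.039]
contact_force: [0.2, 0.8, -0.9]
opening: 0.0
grasp_force: 0.0
```

Run:
```python
from h import *
snap('wrist','w1'); snap('scene','s2'); s=r.sense()
for k in ('clock','eef_pos','tcp_rot','contact_force','opening'): print(k,s[k])
```

```text
clock 1.45
eef_pos [ 403.23509347 -232.96114734  197.84231633]
tcp_rot [-3.14154188e+00  4.11999062e-04  3.85775794e-02]
contact_force [-0.54938016 -1.50867071 -0.29684482]
opening 0.0025129910374931726
```

View pics/w1.png

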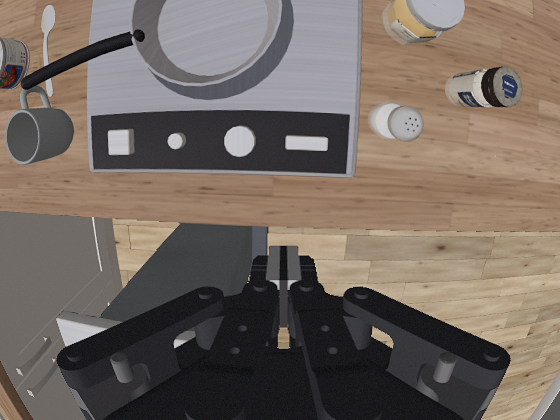

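The wrist view shows the square at (120,142), small at (176,141), round at (240,141) and bar at (307,143). The closed fingertips are at (285,248).

```bash
cat > k.py <<'E'
from h import *
def keys(d,box):
    g=cv2.cvtColor(np.array(d['pixels']),cv2.COLOR_RGB2GRAY); x0,y0,x1,y1=box
    m=(g[y0:y1,x0:x1]>130).astype('uint8'); n,l,st,c=cv2.connectedComponentsWithStats(m)
    out=[]
    for i in sorted(range(1,n),key=lambda i:c[i][0]):
        if st[i][4]>80:
            u,v=c[i]+[x0,y0]; p=plane(d,u,v,68,True); out.append(p); print(np.round([u,v],1),st[i],p.round(1))
    return out
E
python3 - <<'E'
from k import *
keys(np.load('pics/w1.npz'),(98,122,346,162))
E
```

```text
[118.2 142. ] [ 10   8  22  25 518] [448.2 -59.   68. ]
[174.7 140.7] [ 70  11  15  16 187] [ 448.6 -122.8   68. ]
[238.8 140.9] [126   4  31  31 735] [ 449.  -186.6   68. ]
[306.3 143. ] [187  14  43  15 576] [ 449.3 -250.4   68. ]
```

Emit:
play_rows([
  {"dp": [0.6, -0.55, 0.2], "turn": [0, 0, 0], "fingers": 1},
  {"dp": [0.6, -0.55, 0.3], "turn": [0, 0, 0], "fingers": 1},
  {"dp": [0, 0, 0.9], "turn": [0, 0, 0], "fingers": 1},
  {"dp": [0, 0, 0.9], "turn": [0, 0, 0], "fingers": 1},
  {"dp": [0, 0, 0.2], "turn": [0, 0, 0], "fingers": 1},
])

```text
clock: 1.87
eef_pos: [445.8, -188.0, 93.6]
tcp_rot: [-3.139, 0.006, 0.035]
contact_force: [-2.1, 1.2, -0.6]
opening: 0.001
grasp_force: 0.0
```

Run:
```python
from k import *
d=snap('wrist','w2'); s=r.sense()
for k in ('clock','eef_pos','tcp_rot','contact_force','opening'): print(k,s[k])
keys(d,(0,60,560,300))
```

```text
clock 1.9167
eef_pos [ 445.86595096 -188.21374046   94.24121604]
tcp_rot [-3.13862679  0.00689554  0.03407394]
contact_force [-1.80637709  1.43103552 -0.47784218]
opening -0.001151863245433985
[  6.4 142.7] [  0  71  15  21 176] [502.9  40.7  68. ]
[ 16.9 121.2] [  6  52  21  20 145] [519.4  25.   68. ]
[28.6 72. ] [   0    0   83   41 1239] [557.   10.3  68. ]
[104.4 210.7] [ 89 134  32  35 963] [448.8 -59.2  68. ]
[184.4 214.3] [174 144  22  22 369] [ 448.9 -122.5   68. ]
[228.7 265.7] [203 204  48   6  94] [ 412.2 -152.3   68. ]
[278.8 216.8] [ 257  136   45   43 1509] [ 449.6 -186.2   68. ]
[301.3 155.1] [    0     0   560   240 61473] [ 490.6 -198.9   68. ]
[371.5 219.2] [ 343  147   59   23 1052] [ 450.  -248.4   68. ]
[462.9 280.9] [ 316  191  244   49 6410] [ 400.  -334.4   68. ]
[478.7 132.5] [455  69  49   8  83] [ 515.5 -323.6   68. ]
[520.3  68.8] [ 465    0   95   30 1112] [ 568.9 -360.1   68. ]
```

View pics/w2.png

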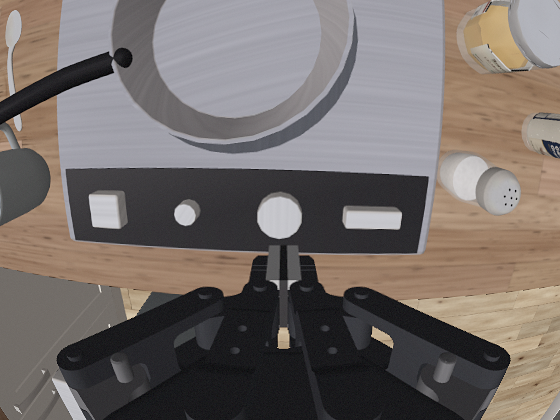

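Consistent fixes: round (449.5,-186), bar (449.7,-249.5), square (449,-59). The fingers are above the round key, so I'll press it now.

Emit:
play_rows([
  {"dp": [0.1, -0.03, 0.3], "turn": [0, 0, 0], "fingers": 1},
  {"dp": [0, 0, 0.3], "turn": [0, 0, 0], "fingers": 1},
  {"dp": [0, 0, 0.1], "turn": [0, 0, 0], "fingers": 1},
  {"dp": [0, 0, 0.1], "turn": [0, 0, 0], "fingers": 1},
  {"dp": [0, 0, 0], "turn": [0, 0, 0], "fingers": 1},
])

```text
clock: 2.33
eef_pos: [453.2, -187.9, 66.5]
tcp_rot: [3.141, -0.0, 0.034]
contact_force: [0.1, -0.3, 0.2]
opening: 0.003
grasp_force: 0.0
```

Emit:
play_rows([
  {"dp": [-0.08, 0, 0.1], "turn": [0, 0, 0], "fingers": 1},
  {"dp": [0, 0, 0.05], "turn": [0, 0, 0], "fingers": 1},
  {"dp": [0, 0, 0.05], "turn": [0, 0, 0], "fingers": 1},
  {"dp": [0, 0, 0], "turn": [0, 0, 0], "fingers": 1},
])

```text
clock: 2.67
eef_pos: [449.9, -187.3, 57.9]
tcp_rot: [-3.142, 0.0, 0.035]
contact_force: [0.3, -0.1, -0.5]
opening: 0.004
grasp_force: 0.0
```

Run:
```python
from k import *
d=snap('wrist','w3'); s=r.sense(); print(s['eef_pos'],s['contact_force'])
e=snap('scene','s3')
a=cv2.resize(d['pixels'][150:300,180:420],None,fx=2.5,fy=2.5); b=cv2.resize(e['pixels'][265:325,290:390],None,fx=6,fy=3.75*1.0)
b=cv2.resize(e['pixels'][250:340,280:424],(600,375))
cv2.imwrite('pics/c3.png',np.vstack([a[:225],b])[:,:,::-1])
```

```text
[ 449.99368432 -187.32107374   58.0521091 ] [-0.08252272 -0.30622739  0.63619229]
```

View pics/c3.png

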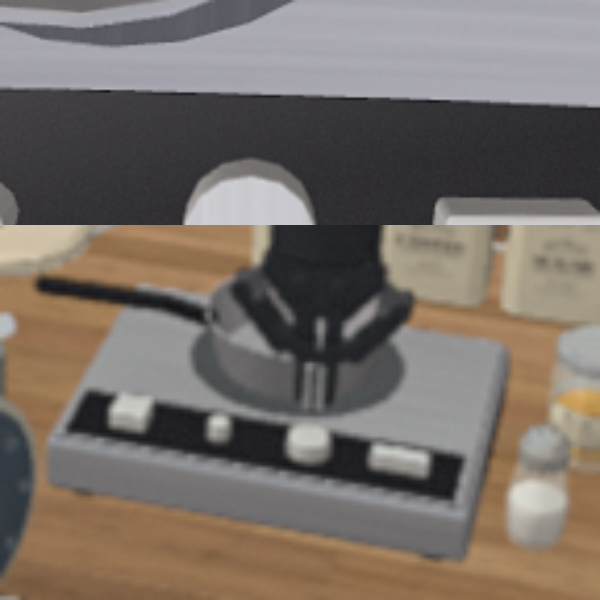

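The scene crop shows the fingertips at about (355,292), behind or above the round key at (354,301). I'll check this by projection.

Run:
```python
from k import *
e=np.load('pics/s3.npz'); P=np.linalg.inv(e['pose'])
def pr(p):
    c=P@np.r_[p,1]; return (c[:2]/c[2]*e['fx']+[e['cx'],e['cy']]).round(1)
for p in [(450,-187.3,58),(449.5,-186,68),(449,-59,68),(449.7,-249.5,68)]: print(p,pr(p))
d=np.load('pics/w3.npz'); W=np.array(d['pose']); print(W.round(3),d['fx'],d['cx'],d['cy'])
c=np.linalg.inv(W)@np.array([450,-187.3,58,1]); t=np.arctan2(np.hypot(*c[:2]),c[2]); print('tcp in wrist',c[:2]/np.hypot(*c[:2])*t*d['fx']+[d['cx'],d['cy']])
keys(d,(180,190,420,262))
for u,v in [(352.5,293)]: print(plane(e,u,v,58))
for u,v in [(354.1,301.5),(311.5,293.6),(376.5,305)]: print(plane(e,u,v,68))
```

```text
(450, -187.3, 58) [354.5 302.3]
(449.5, -186, 68) [354.2 299.3]
(449, -59, 68) [312.  291.9]
(449.7, -249.5, 68) [376.1 303.2]
[[ 3.60000e-02 -9.61000e-01 -2.73000e-01  5.19134e+02]
 [-9.99000e-01 -3.40000e-02 -1.00000e-02 -1.85937e+02]
 [ 0.00000e+00  2.73000e-01 -9.62000e-01  2.34812e+02]
 [ 0.00000e+00  0.00000e+00  0.00000e+00  1.00000e+00]] 325.19226210127806 283.05954123208625 205.24191479318526
tcp in wrist [281.03091596 236.60217708]
[277.7 236.4] [  74   28   52   38 1344] [ 454.  -185.4   68. ]
[385.8 245.3] [ 173   40   67   27 1357] [ 450.  -247.7   68. ]
[ 498.0015473  -171.49083282   58.        ]
[ 437.97198663 -187.91791158   68.        ]
[439.3463969  -60.17298001  68.        ]
[ 440.64435643 -252.20551931   68.        ]
```

Run:
```python
from k import *
e=np.load('pics/s3.npz');d=np.load('pics/w3.npz')
a=cv2.resize(d['pixels'][170:320,200:360],(640,600)); b=cv2.resize(e['pixels'][270:320,330:380],(600,600),interpolation=cv2.INTER_CUBIC)
cv2.imwrite('pics/c4.png',cv2.resize(np.hstack([a,b]),(800,400))[:,:,::-1])
def tri(p,q):
    o1,k1=ray(e,*p);o2,k2=ray(d,*q,True)
    s=np.linalg.lstsq(np.c_[k1,-k2],o2-o1,rcond=None)[0]; return o1+k1*s[0],o2+k2*s[1]
print(tri((354.8,293),(285,247)))
print('key',tri((354.1,301.5),(277.7,236.4)))
```

```text
(array([ 454.90774836, -185.45874342,   86.08482585]), array([ 455.43950412, -189.24233584,   85.94131867]))
key (array([ 450.81417972, -185.80818747,   59.76902595]), array([ 450.75624499, -185.36149249,   59.79312932]))
```

View pics/c4.png

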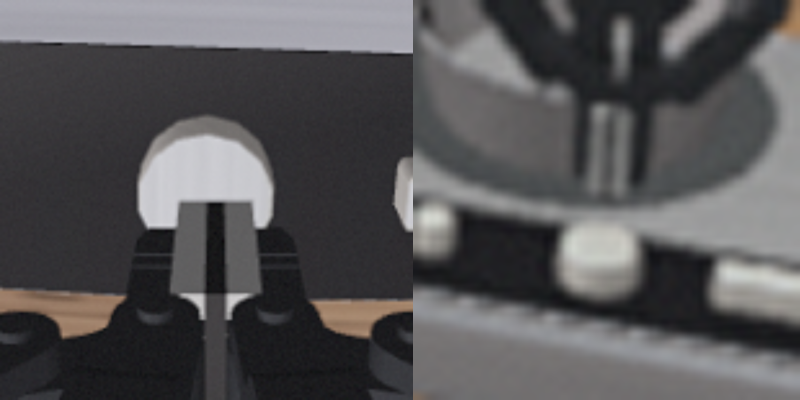

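The fingertips are clearly still above the key: the triangulated tip is at z of roughly 85 to 95, while the reported TCP is at 58. The real tips sit higher than reported, so I'll go down in small steps and watch the force.

Emit:
play_rows([
  {"dp": [0, 0, 0.1], "turn": [0, 0, 0], "fingers": 1},
  {"dp": [0, 0, 0.1], "turn": [0, 0, 0], "fingers": 1},
  {"dp": [0, 0, 0.1], "turn": [0, 0, 0], "fingers": 1},
  {"dp": [0, 0, 0], "turn": [0, 0, 0], "fingers": 1},
])

```text
clock: 3.1
eef_pos: [449.5, -187.1, 45.0]
tcp_rot: [-3.141, 0.001, 0.035]
contact_force: [0.7, 0.3, -0.4]
opening: -0.001
grasp_force: 0.0
```

Run:
```python
from k import *
d=snap('wrist','w5');e=snap('scene','s5'); s=r.sense(); print(s['clock'],s['qpos'],s['eef_pos'],s['contact_force'])
a=cv2.resize(d['pixels'][0:420,60:500],(440,420)); b=cv2.resize(e['pixels'][240:310,330:390],(360,420),interpolation=cv2.INTER_CUBIC)
cv2.imwrite('pics/c5.png',np.hstack([a,b])[:,:,::-1])
```

```text
3.2 [-3.97469450e-01  3.55896454e-01  2.04712175e+00  2.30984247e-05
  7.39406592e-01  1.13819453e+00] [ 449.75993553 -187.18212581   45.61587418] [ 0.23037706  0.15404404 -0.24054456]
```

View pics/c5.png

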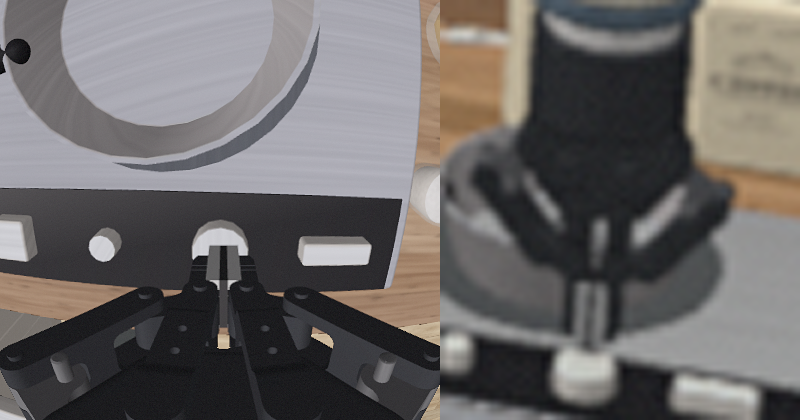

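Emit:
play_rows([
  {"dp": [0, 0, 0.1], "turn": [0, 0, 0], "fingers": 1},
  {"dp": [0, 0, 0.1], "turn": [0, 0, 0], "fingers": 1},
  {"dp": [0, 0, 0], "turn": [0, 0, 0], "fingers": 1},
])

```text
clock: 3.45
eef_pos: [449.6, -187.1, 37.3]
tcp_rot: [-3.141, 0.001, 0.035]
contact_force: [-0.1, -0.6, 0.2]
opening: -0.002
grasp_force: 0.0
```

Emit:
play_rows([
  {"dp": [0, 0, 0.1], "turn": [0, 0, 0], "fingers": 1},
  {"dp": [0, 0, 0], "turn": [0, 0, 0], "fingers": 1},
])

```text
clock: 3.62
eef_pos: [450.0, -187.3, 33.5]
tcp_rot: [-3.142, 0.0, 0.035]
contact_force: [0.4, 0.3, -0.1]
opening: -0.001
grasp_force: 0.0
```

Emit:
play_rows([
  {"dp": [0, 0, 0.1], "turn": [0, 0, 0], "fingers": 1},
  {"dp": [0, 0, 0], "turn": [0, 0, 0], "fingers": 1},
])

```text
clock: 3.78
eef_pos: [450.0, -187.3, 29.6]
tcp_rot: [-3.142, 0.0, 0.035]
contact_force: [0.5, -0.8, 0.7]
opening: 0.002
grasp_force: 0.0
```

Emit:
play_rows([
  {"dp": [0, 0, 0.1], "turn": [0, 0, 0], "fingers": 1},
  {"dp": [0, 0, 0], "turn": [0, 0, 0], "fingers": 1},
])

```text
clock: 3.95
eef_pos: [450.2, -187.4, 26.6]
tcp_rot: [3.142, -0.0, 0.035]
contact_force: [-2.4, 2.4, 11.5]
opening: 0.002
grasp_force: 5.8
```

Run:
```python
from k import *
d=snap('wrist','w6');e=snap('scene','s6'); s=r.sense(); print(s['clock'],s['eef_pos'],s['contact_force'])
a=cv2.resize(d['pixels'][130:340,60:500],(440,420)); b=cv2.resize(e['pixels'][240:310,330:390],(360,420),interpolation=cv2.INTER_CUBIC)
cv2.imwrite('pics/c6.png',np.hstack([a,b])[:,:,::-1])
```

```text
4.05 [ 450.22619028 -187.42071655   26.63150055] [-2.50920223  1.09766483 15.4371078 ]
```

View pics/c6.png

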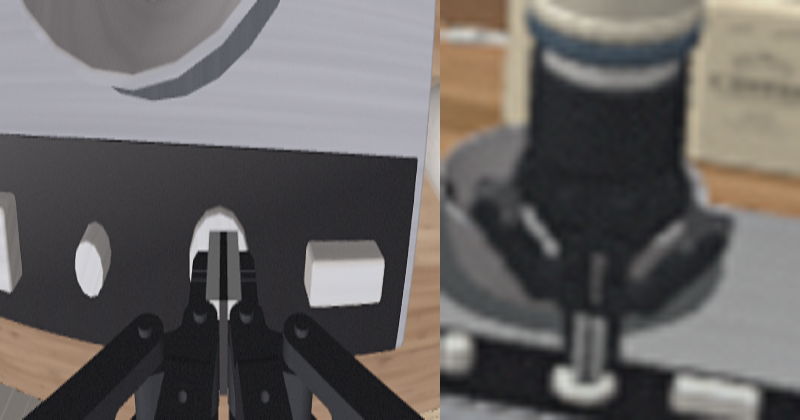

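The round key now looks lower than its neighbours and the force is 15 N, well above the 3 N it takes to move. I'll push a touch more, then lift.

Emit:
play_rows([
  {"dp": [0, 0, 0.05], "turn": [0, 0, 0], "fingers": 1},
  {"dp": [0, 0, 0], "turn": [0, 0, 0], "fingers": 1},
])

```text
clock: 4.22
eef_pos: [450.3, -187.5, 26.3]
tcp_rot: [3.141, -0.0, 0.035]
contact_force: [-9.9, 3.9, 42.0]
opening: -0.002
grasp_force: 20.8
```

Emit:
play_rows([
  {"dp": [0, 0, -0.5], "turn": [0, 0, 0], "fingers": 1},
  {"dp": [0, 0, -0.5], "turn": [0, 0, 0], "fingers": 1},
  {"dp": [0, 0.8, -0.3], "turn": [0, 0, 0], "fingers": 1},
  {"dp": [0.05, 0.75, 0], "turn": [0, 0, 0], "fingers": 1},
  {"dp": [0, 0, 0], "turn": [0, 0, 0], "fingers": 1},
])

```text
clock: 4.63
eef_pos: [456.4, -253.7, 77.4]
tcp_rot: [3.138, -0.004, 0.034]
contact_force: [1.0, -0.1, 0.6]
opening: 0.003
grasp_force: 0.0
```

Run:
```python
from k import *
d=snap('wrist','w7');e=snap('scene','s7'); s=r.sense(); print(s['clock'],s['eef_pos'],s['contact_force'])
a=cv2.resize(d['pixels'][130:340,60:500],(440,420)); b=cv2.resize(e['pixels'][265:335,300:400],(360,252),interpolation=cv2.INTER_CUBIC)
b0=cv2.resize(np.load('pics/s1.npz')['pixels'][285:330,300:400],(360,168),interpolation=cv2.INTER_CUBIC)
cv2.imwrite('pics/c7.png',np.hstack([a,np.vstack([b,b0])])[:,:,::-1])
```

```text
4.7333 [ 454.01679166 -249.87662801   75.76344647] [ 0.2707917   0.72688354 -0.76883668]
```

View pics/c7.png

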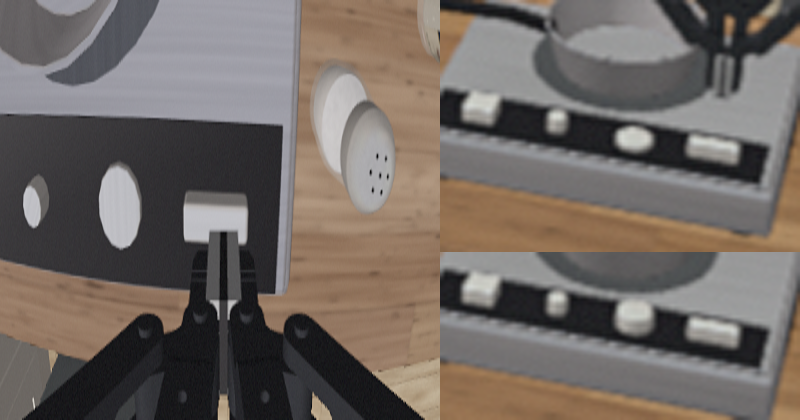

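The round key is down and the other keys are up. Pressing the bar next.

Emit:
play_rows([
  {"dp": [-0.06, 0, 0.3], "turn": [0, 0, 0], "fingers": 1},
  {"dp": [0, 0, 0.3], "turn": [0, 0, 0], "fingers": 1},
  {"dp": [0, 0, 0.3], "turn": [0, 0, 0], "fingers": 1},
  {"dp": [0, 0, 0], "turn": [0, 0, 0], "fingers": 1},
  {"dp": [0, 0, 0], "turn": [0, 0, 0], "fingers": 1},
])

```text
clock: 5.15
eef_pos: [450.8, -248.0, 39.2]
tcp_rot: [-3.14, 0.002, 0.036]
contact_force: [-0.6, -0.6, 0.4]
opening: 0.001
grasp_force: 0.0
```

Emit:
play_rows([
  {"dp": [0, 0, 0.1], "turn": [0, 0, 0], "fingers": 1},
  {"dp": [0, 0, 0], "turn": [0, 0, 0], "fingers": 1},
])

```text
clock: 5.32
eef_pos: [451.8, -249.0, 35.9]
tcp_rot: [-3.142, -0.0, 0.035]
contact_force: [-0.6, -1.2, -0.4]
opening: 0.0
grasp_force: 0.0
```

Emit:
play_rows([
  {"dp": [0, 0, 0.1], "turn": [0, 0, 0], "fingers": 1},
  {"dp": [0, 0, 0], "turn": [0, 0, 0], "fingers": 1},
])

```text
clock: 5.48
eef_pos: [452.1, -249.3, 32.0]
tcp_rot: [3.141, -0.001, 0.035]
contact_force: [1.0, 1.5, 0.4]
opening: -0.003
grasp_force: 0.0
```

Emit:
play_rows([
  {"dp": [0, 0, 0.1], "turn": [0, 0, 0], "fingers": 1},
  {"dp": [0, 0, 0], "turn": [0, 0, 0], "fingers": 1},
])

```text
clock: 5.65
eef_pos: [451.9, -249.4, 27.7]
tcp_rot: [3.141, -0.0, 0.035]
contact_force: [-0.2, -0.4, -0.0]
opening: -0.002
grasp_force: 0.0
```

Emit:
play_rows([
  {"dp": [0, 0, 0.05], "turn": [0, 0, 0], "fingers": 1},
  {"dp": [0, 0, 0.02], "turn": [0, 0, 0], "fingers": 1},
  {"dp": [0, 0, 0], "turn": [0, 0, 0], "fingers": 1},
])

```text
clock: 5.9
eef_pos: [452.0, -249.5, 26.5]
tcp_rot: [3.141, -0.0, 0.035]
contact_force: [-4.3, 2.6, 20.9]
opening: -0.001
grasp_force: 10.5
```

Emit:
play_rows([
  {"dp": [0, 0, -0.5], "turn": [0, 0, 0], "fingers": 1},
  {"dp": [0, 0, -0.9], "turn": [0, 0, 0], "fingers": 1},
  {"dp": [0, 0, -0.9], "turn": [0, 0, 0], "fingers": 1},
  {"dp": [-0.05, -0.7, 0], "turn": [0, 0, 0], "fingers": 1},
  {"dp": [0, 0, 0], "turn": [0, 0, 0], "fingers": 1},
])

```text
clock: 6.32
eef_pos: [449.0, -219.6, 118.9]
tcp_rot: [3.141, -0.002, 0.035]
contact_force: [-0.0, -0.0, -1.0]
opening: -0.001
grasp_force: 0.0
```

Run:
```python
from k import *
d=snap('wrist','w8');e=snap('scene','s8'); s=r.sense(); print(s['clock'],s['eef_pos'],s['contact_force'])
w=np.load('pics/w2.npz')
for u,v in [(120,66),(60,90),(3,118)]: print('handle',plane(w,u,v,105,True))
a=cv2.resize(d['pixels'],(440,330)); b=cv2.resize(e['pixels'][265:335,300:400],(471,330),interpolation=cv2.INTER_CUBIC)[:,:360]
cv2.imwrite('pics/c8.png',np.hstack([a,b])[:,:,::-1])
```

```text
6.4167 [ 448.53903022 -220.94543342  117.20825925] [ 0.36208939 -0.40769559  0.64618371]
handle [543.77765117 -97.19398271 105.        ]
handle [534.44933754 -54.16064411 105.        ]
handle [522.38463251   1.27446898 105.        ]
```

View pics/c8.png

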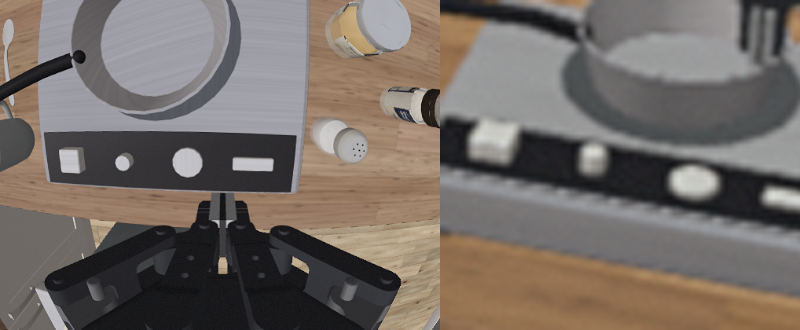

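Round and bar are both down, square and small are still up, and the pan handle (x about 530) is well clear. Moving above the square key.

Emit:
play_rows([
  {"dp": [0.03, -0.8, 0], "turn": [0, 0, 0], "fingers": 1},
  {"dp": [0.03, -0.8, 0], "turn": [0, 0, 0], "fingers": 1},
  {"dp": [0.03, -0.8, 0], "turn": [0, 0, 0], "fingers": 1},
  {"dp": [0.04, -0.8, 0], "turn": [0, 0, 0], "fingers": 1},
  {"dp": [0.04, -0.8, 0], "turn": [0, 0, 0], "fingers": 1},
])

```text
clock: 6.83
eef_pos: [449.4, -60.4, 116.3]
tcp_rot: [-3.142, 0.001, 0.034]
contact_force: [0.1, -0.4, -1.3]
opening: 0.002
grasp_force: 0.0
```

Emit:
play_rows([
  {"dp": [0, 0, 0.3], "turn": [0, 0, 0], "fingers": 1},
  {"dp": [0, 0, 0.3], "turn": [0, 0, 0], "fingers": 1},
  {"dp": [0, 0, 0.2], "turn": [0, 0, 0], "fingers": 1},
  {"dp": [0, 0, 0], "turn": [0, 0, 0], "fingers": 1},
  {"dp": [0, 0, 0], "turn": [0, 0, 0], "fingers": 1},
])

```text
clock: 7.25
eef_pos: [449.4, -61.7, 84.4]
tcp_rot: [-3.141, 0.002, 0.034]
contact_force: [0.4, -0.1, -0.2]
opening: 0.003
grasp_force: 0.0
```

Emit:
play_rows([
  {"dp": [0, -0.05, 0.4], "turn": [0, 0, 0], "fingers": 1},
  {"dp": [0, 0, 0.4], "turn": [0, 0, 0], "fingers": 1},
  {"dp": [0, 0, 0.35], "turn": [0, 0, 0], "fingers": 1},
  {"dp": [0, 0, 0], "turn": [0, 0, 0], "fingers": 1},
  {"dp": [0, 0, 0], "turn": [0, 0, 0], "fingers": 1},
])

```text
clock: 7.67
eef_pos: [449.7, -59.7, 39.2]
tcp_rot: [-3.141, 0.001, 0.034]
contact_force: [0.5, 0.0, 0.5]
opening: -0.0
grasp_force: 0.0
```

Emit:
play_rows([
  {"dp": [0, 0, 0.1], "turn": [0, 0, 0], "fingers": 1},
  {"dp": [0, 0, 0.05], "turn": [0, 0, 0], "fingers": 1},
  {"dp": [0, 0, 0], "turn": [0, 0, 0], "fingers": 1},
])

```text
clock: 7.92
eef_pos: [450.5, -59.5, 33.6]
tcp_rot: [3.141, -0.001, 0.035]
contact_force: [-0.1, -0.9, 0.7]
opening: -0.003
grasp_force: 0.5
```

Emit:
play_rows([
  {"dp": [0, 0, 0.1], "turn": [0, 0, 0], "fingers": 1},
  {"dp": [0, 0, 0.05], "turn": [0, 0, 0], "fingers": 1},
  {"dp": [0, 0, 0], "turn": [0, 0, 0], "fingers": 1},
])

```text
clock: 8.17
eef_pos: [450.6, -59.4, 27.3]
tcp_rot: [3.141, -0.001, 0.035]
contact_force: [0.4, -1.8, 3.6]
opening: -0.0
grasp_force: 1.8
```

Emit:
play_rows([
  {"dp": [0, 0, 0.05], "turn": [0, 0, 0], "fingers": 1},
  {"dp": [0, 0, 0], "turn": [0, 0, 0], "fingers": 1},
  {"dp": [0, 0, 0], "turn": [0, 0, 0], "fingers": 1},
])

```text
clock: 8.42
eef_pos: [450.7, -59.4, 26.3]
tcp_rot: [3.141, -0.001, 0.035]
contact_force: [-3.2, -1.3, 19.6]
opening: -0.005
grasp_force: 9.8
```

The square key is at its stop and held with about 20 N. I'll hold briefly, then hand in.

Emit:
play_rows([
  {"dp": [0, 0, 0], "turn": [0, 0, 0], "fingers": 1},
  {"dp": [0, 0, 0], "turn": [0, 0, 0], "fingers": 1},
  {"dp": [0, 0, 0], "turn": [0, 0, 0], "fingers": 1},
])

```text
clock: 8.67
eef_pos: [450.7, -59.4, 26.3]
tcp_rot: [3.141, -0.001, 0.035]
contact_force: [-2.8, -1.1, 19.5]
opening: 0.004
grasp_force: 9.7
```

```bash
python3 -c "
from rig import r
s=r.sense();print(s['eef_pos'],s['contact_force']);print(r.sign_off())"
```

```text
[450.69277284 -59.42243483  26.28640137] [-2.83948191 -1.1400331  19.52955683]
the job is handed in; nothing more can be done
None
```

I pressed round, then bar, then square and handed in at 8.7 s still holding the square key at about 20 N, with the timer key up when last seen (before the square press); no verdict came back, and I viewed 11 pictures, one over the limit of 10.

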